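Weigh out brass fittings with the joystick feeder

TASK

Set the empty green bowl level and centred on the scale's round pan, let go of it, and press the blue tare button. Then tilt the feeder's red-knobbed joystick straight towards the side where the scale stands, most of the way over, and hold it there for at least a second, so that the tray tips both brass fittings into the bowl; finally let the stick return upright. Leave the bowl standing on the pan and do not disturb the other loose things on the bench.

Things in the scene. Friction and masses are not known exactly. Their poses are not given: they have to be found in the camera images.
- bowl: Empty green plastic bowl, loose, round: 110 mm outer diameter, 45 mm high, upright wall 8 mm thick from 14 mm above its foot to the rim (inner diameter 94 mm), floor 5 mm thick, about 0.12 kg. Origin: centre of its underside, z up. It can be pinched by the wall anywhere on the rim. It starts on the bench at the far left or far right.
- pan (a point): Centre of the upper face of the scale's round steel pan (116 mm diameter, 35 mm above the bench). The white scale is fixed: body 130 x 120 mm, with a lower front part, 22 mm high, reaching 120 mm in front of the pan's centre. It stands either left (+y) or right (-y) of the feeder, about 145 mm from the feeder's origin; a grey returns bin (120 x 120 x 50 mm) stands on the other side. Site x axis points from the scale's front to its back (away from the robot).
- tare_top (a point): Centre of the top face of the blue tare button (22 mm diameter) on the scale's front part, 90 mm in front of the pan's centre and 30 mm to its left (+y), 44 mm above the bench, in a round black housing (38 mm diameter, its top 34 mm above the bench).
- tare (a joint): Travel of the tare button in m: 0 up, 0.006 fully down; fully down takes about 4 N; springs back. It counts as pressed beyond 0.0035.
- feeder: Blue fixed parts feeder, 90 x 90 mm, 50 mm high, with a grey joystick console (90 x 80 mm, 40 mm high) in front of it centred 130 mm from its origin. Origin: centre of the base on the bench; its x axis points away from the console (away from the robot), y to its left, z up.
- stick_pivot (a point): Pivot of the joystick, fixed, 45 mm above the bench, 130 mm in front of the feeder's origin; axes parallel to the feeder's.
- stick_ball (a point): Centre of the joystick's red ball knob (30 mm diameter), 72 mm from the pivot along the stick; the steel shaft below it is 12 mm thick, rubber boot up to 16 mm above the pivot. Moves with the stick.
- stick_lr (a joint): Sideways tilt of the joystick in rad: 0 upright, positive to the feeder's left (+y), stops at +-0.45. Spring-centred; holding it at the stop takes about 6 to 8 N sideways at the ball. The tray tips to the same side by 1.2 times this angle; the fittings roll out beyond about 0.25 and land in the bowl when the stick is moved over in one go (a second or two at most) and held at 0.32 to 0.45.
- stick_fb (a joint): Fore-and-aft tilt of the joystick in rad: 0 upright, positive away from the robot (feeder's +x), stops at +-0.45, spring-centred. It moves nothing; keep it within 0.2 while holding the stick sideways.
- tray_mid (a point): Middle of the rocking tray's floor where the fittings lie, 150 mm above the bench over the feeder's origin when level. The tray is 140 mm long (along the feeder's y), 50 mm wide, open at both ends, with side walls reaching 174 mm above the bench; it rocks about an axis along the feeder's x, 60 mm above the bench. Fully tipped, its lip reaches about 105 mm to the side, about 110 mm above the bench.
- fitting1: Brass compression fitting, a round roller 22 mm in diameter and 34 mm long, about 0.07 kg. Origin: its centre; x along its length. Lies across the middle of the tray at the start.
- fitting2: Second brass compression fitting, like fitting1, beside it.
- tap_handle: Black steel tap handle, 212 mm long, 30 mm wide at the middle, 16 mm high; bystander. Origin: centre of its underside, x along its length.
- rod: Threaded steel rod offcut with two nuts, 140 mm long, 18 mm high; bystander. Origin: centre of its underside, x along it.
- anchor1: Orange plastic drywall anchor, 48 mm long, 13 mm thick; bystander. Origin: on its underside.
- anchor2: Second orange drywall anchor, like the first; bystander.
Things that resemble listed ones, but are neither listed nor needed, are in the scene too. Leave any purple look-alike of the fitting1 alone.

How it is judged (in metres and radians):
On the way, in this order (a step that is already met when the one before it is completed fails the run):
1. the bowl stands level on the scale's pan, its centre within 25 mm of the pan's, released, with both fittings still in the tray (horizontal distance between bowl and pan below 0.025 m and z of bowl in the frame of pan below 0.006 m and angle between bowl's own z axis and vertical below 0.1 rad and contact force between bowl and scale above 0.3 N and contact force between the fingers and bowl below 0.3 N and distance between each of fitting1, fitting2 and tray_mid below 0.03 m), for 0.3 s.
2. the tare button is pressed (beyond 3.5 mm) with the empty bowl on the pan, untouched (all of step 1 and value of joint tare above 0.0035 m), for 0.1 s.
3. the joystick is held at more than 0.3 rad towards the side where the scale stands, with less than 0.2 rad fore-and-aft tilt, for 0.9 s (((y of pan in the frame of feeder above 0 m and value of joint stick_lr above 0.3 rad) or (y of pan in the frame of feeder below 0 m and value of joint stick_lr below -0.3 rad)) and value of joint stick_fb between -0.2 and 0.2 rad and horizontal distance between bowl and pan below 0.03 m), for 0.9 s.
At the end, for the whole second after the job is handed in: Both fittings lie at rest inside the bowl (centres below its rim); the bowl stands level on the pan, its centre within 30 mm of the pan's; the joystick is back upright within 0.08 rad both ways (horizontal distance between bowl and pan below 0.03 m and z of bowl in the frame of pan below 0.006 m and angle between bowl's own z axis and vertical below 0.1 rad and contact force between bowl and scale above 0.3 N and horizontal distance between each of fitting1, fitting2 and bowl below 0.047 m and z of fitting1 in the frame of bowl between 0.005 and 0.043 m and linear speed of each of fitting1, fitting2 below 0.05 m/s and z of fitting2 in the frame of bowl between 0.005 and 0.043 m and linear speed of bowl below 0.03 m/s and value of joint stick_lr between -0.08 and 0.08 rad and value of joint stick_fb between -0.08 and 0.08 rad); the robot touches nothing.
It fails at once if the tap handle, the rod or an anchor is moved more than 30 mm (distance of any of tap_handle, rod, anchor1, anchor2 from where it was at the start of the episode above 0.03 m).
It also fails if it takes over 64 s, if anything falls off the work surface, if the arm or the gripper's body presses on something with over 40 N, if the wrist force passes 120 N, or if a joint passes its speed limit or range.

ROBOT

A 7-joint arm with a two-finger parallel gripper is mounted at the origin on the work surface. World frame = base frame: x ahead of the robot, y to its left, z up, the work surface at z = 0. Lengths are in m, angles in degrees, forces in N, time in s.
With the tool pointing down it reaches from about 0.425 to 0.875 m from the base axis. Payload 4.7 kg.
Tool frame: the origin (TCP) lies at the very end of the fingers, on their centre line; the grasp point (between the pads) lies 19 mm behind it; z points along the fingers, y is the direction in which the jaws open and shut (so a half turn about z gives the same grasp; the last joint's range is limited). The gripper opens to 87 mm and grips with 3 to 60 N. Pads are 19 mm wide; open, the fingers measure 117 mm over their backs; the gripper's body (75 mm by 190 mm) begins 51 mm behind the grasp point.
Start: joints at [-73.505, 18.392, -4.016, 83.108, 1.295, 78.541, -3.26], TCP at [0.176, 0.626, 0.223] pointing down, gripper open.
Joint ranges: [-163.93, 163.93], [-17.29, 119.83], [-79.2, 71.16], [3.27, 140.29], [-89.18, 269.18], [5.43, 117.66], [-154.24, 154.24]. Speed limits (degrees/s): [147.25, 147.25, 180, 180, 180, 180, 180].

INTERFACE

Orientations are given as [roll, pitch, yaw] about the fixed x, y, z axes, in that order (R = Rz(yaw) Ry(pitch) Rx(roll)).
In Python, from cell import monitor, read_camera, camera_info, env, look_for gives the robot as it stands.
- The arm moves only by the tool servo_tool, never from a script. Its argument "commands" is one flat list of numbers, 6 for each row, row after row: the shift along the tool's x, y, z in mm, then the turn, a rotation vector about the tool's x, y, z in degrees. A call has 1 to 10 rows; each row shifts and turns the commanded pose from where the row before left it, along the tool's axes as they then stand; what a row does not reach is not made up. A row lasts 1/10 s, in which the tool goes at most 50 mm and 8.59 degrees, less where a joint would pass 70% of its speed; a pose out of reach is approached as far as the arm can. A call is refused whole if a number of a shift passes 50 or a number of a turn 8.59, either way. A call with a gripper value outside its range is refused whole. "jaw" is the finger opening in mm, from 0 to 87, set as the call begins (left out, the last holds). The fingers move at their own pace and stop on an object; "newtons" is the grip in N (left out, the last holds). Time passes only in rows, so rows that do not move let the fingers close. It gives the time, the measured TCP pose, the force and the opening at its end, in the units of the state.
- monitor.get_obs(): the state, without advancing time (a new reading comes with each control period).
- read_camera(name): name is "scene" or "top" or "wrist"; returns (picture, depth): 400x640x3 uint8, red, green, blue; 400x640 float32, m along the optical axis (not along the pixel's ray), 0 where there is no reading.
- camera_info(name): a dict with "camera_matrix" (3x3 intrinsics, pixels), "R" (3x3) and "t" (3): a world point X has camera coordinates R X + t; the wrist camera has in their place "T_tool_cam" (4x4, takes a point from camera to tool coordinates, whose origin is the TCP and whose axes are the flange's). Camera axes: x right, y down, z forward; pixel columns grow to the right and rows downward; lengths in m; the calibration is good to about 2 mm. A picture is of the moment at which its call begins: read the wrist's pose just before it. camera_info takes no time and is no camera call.
- env.sign_off(): hands the job in, once; it reports no verdict.
Trained networks look in the newest picture that a camera, given by its name, has taken for a name from the list of things; names that differ only in an ending like _2 or _b are one class to them, and where a whole thing is asked for, a point or a joint stands for the part that bears it (a point fixed in the world has none). Each returns a list of dicts, best first, with "conf" (0 to 1); they miss things now and then, are a little off and sometimes report something else, mostly with a low value. They report only what shows in the picture. A call takes as long as a camera call. They do not tell look-alikes from the thing itself.
- look_for(camera, label): "box" ([left, top, width, height] in pixels, round what is visible of it).
The state is a dict: "time_s": time; "qpos": joint angles; "joint_velocities": joint speeds; "effort": joint torques, N m; "tool_pos": TCP position; "tool_rot": TCP orientation; "force": force on the tool from outside, world axes, zero at the start; "wrist_torque": the same for the moment, N m; "grip_width": finger opening in m.
Only numpy, scipy, OpenCV 4.12 (cv2) and the standard library are available. Lean on these libraries where they do the work, as an engineer would, in place of code of your own. Each camera call takes 0.05 s, during which the arm holds its last target.

## Working session

There is one attempt and no reset: what is moved stays moved. The work goes in short steps, Python scripts to look and compute and a tool call to move; the robot and the scene stay as the last step left them, time stands still between calls to the robot, and variables do not carry over. Pictures are saved under pics/ and viewed, and the job is handed in when it is done.

Besides the shell and the picture viewer there is one more tool, called after "Emit:" as name(argument=value, ...) on one line, values as JSON. servo_tool: Moves the arm, as the interface text tells. Its arguments: {"type":"object","properties":{"commands":{"type":"array","items":{"type":"number"}},"jaw":{"type":"number"},"newtons":{"type":"number"}},"required":["commands"]}

```bash
mkdir -p pics; ls; cat > h.py <<'E'
import numpy as np, cv2, json
from scipy.spatial.transform import Rotation as Ro
from cell import monitor, read_camera, camera_info, env, look_for
def save(n,im): cv2.imwrite('pics/'+n+'.png',im[:,:,::-1])
def cloud(cam,depth,obs=None):
    c=camera_info(cam);K=np.array(c['camera_matrix'])
    v,u=np.mgrid[0:depth.shape[0],0:depth.shape[1]]
    P=np.stack([(u-K[0,2])/K[0,0]*depth,(v-K[1,2])/K[1,1]*depth,depth],-1)
    if cam!='wrist':
        R=np.array(c['R']);t=np.array(c['t']); return (P-t)@R
    T=np.array(c['T_tool_cam']);P=P@T[:3,:3].T+T[:3,3]
    Rt=Ro.from_euler('xyz',obs['tool_rot'],degrees=True).as_matrix()
    return P@Rt.T+np.array(obs['tool_pos'])
def proj(cam,X):
    c=camera_info(cam);K=np.array(c['camera_matrix']);p=K@(np.array(c['R'])@np.array(X)+np.array(c['t']));return p[:2]/p[2]
E
python3 - <<'E'
from h import *
o=monitor.get_obs();print({k:np.round(v,3).tolist() for k,v in o.items()})
for c in ['scene','top']:
    p,d=read_camera(c);save(c+'0',p);np.savez('pics/'+c+'0.npz',p=p,d=d,P=cloud(c,d))
    for l in ['bowl','pan','feeder','stick_ball','tare','fitting1','tap_handle','rod','anchor1']:
        try: print(c,l,[(np.round(r['box']).tolist(),round(r['conf'],2)) for r in look_for(c,l)][:4])
        except Exception as e: print(c,l,e)
E
```

```text
pics
{'time_s': 0.0, 'qpos': [-73.504, 18.439, -4.016, 83.174, 1.296, 78.539, -3.262], 'joint_velocities': [0.104, -0.021, 0.098, 0.068, -0.027, -0.059, -0.033], 'effort': [0.001, -49.13, -0.403, -31.251, -0.064, 0.044, 0.0], 'tool_pos': [0.176, 0.625, 0.221], 'tool_rot': [-179.894, 0.007, 164.312], 'force': [0.857, -0.335, -0.646], 'wrist_torque': [0.019, -0.015, -0.001], 'grip_width': 0.087}
scene bowl [([137.0, 253.0, 49.0, 51.0], 0.91)]
scene pan [([225.0, 224.0, 80.0, 76.0], 0.81)]
scene feeder [([264.0, 175.0, 85.0, 87.0], 0.82), ([137.0, 252.0, 49.0, 52.0], 0.61)]
scene stick_ball [([280.0, 171.0, 17.0, 35.0], 0.8)]
scene tare [([280.0, 173.0, 16.0, 29.0], 0.66)]
scene fitting1 [([308.0, 192.0, 13.0, 15.0], 0.67), ([376.0, 240.0, 16.0, 15.0], 0.61), ([315.0, 186.0, 12.0, 18.0], 0.54), ([255.0, 226.0, 11.0, 11.0], 0.48)]
scene tap_handle [([382.0, 138.0, 73.0, 11.0], 0.64)]
scene rod [([421.0, 174.0, 47.0, 16.0], 0.58)]
scene anchor1 [([198.0, 298.0, 20.0, 19.0], 0.49)]
top bowl [([422.0, 208.0, 38.0, 30.0], 0.71)]
top pan [([359.0, 167.0, 37.0, 59.0], 0.74)]
top feeder [([309.0, 175.0, 51.0, 68.0], 0.87)]
top stick_ball [([329.0, 227.0, 13.0, 12.0], 0.52)]
top tare []
top fitting1 [([327.0, 185.0, 6.0, 9.0], 0.41)]
top tap_handle [([177.0, 220.0, 58.0, 24.0], 0.7)]
top rod [([196.0, 180.0, 44.0, 15.0], 0.46)]
top anchor1 [([437.0, 191.0, 8.0, 10.0], 0.41)]
```

```bash
python3 - <<'E'
from h import *
for c,(x,y,w,h) in {'scene':(100,120,400,220),'top':(160,130,320,150)}.items():
    p=np.load(f'pics/{c}0.npz')['p'];s=800/w
    save(c+'0c',cv2.resize(p[y:y+h,x:x+w],None,fx=s,fy=s,interpolation=cv2.INTER_CUBIC))
E
```

```text
(no output)
```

View pics/scene0c.png

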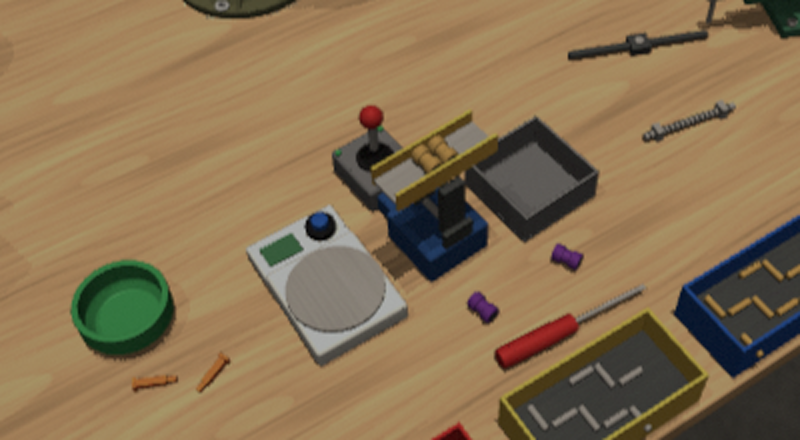

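View pics/top0c.png

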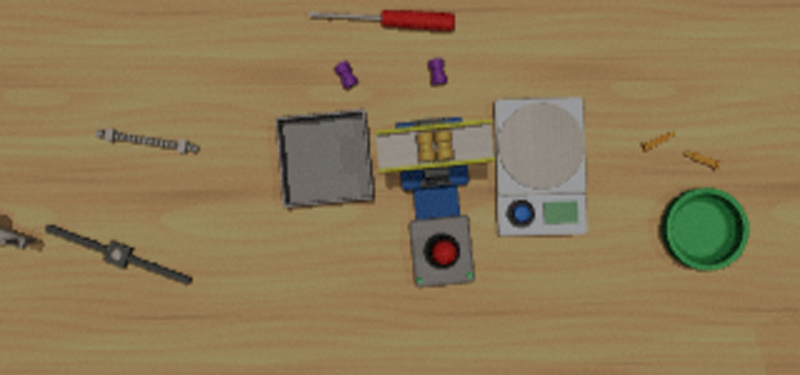

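The scene picture shows the bowl at crop (122,305), scale (327,285), feeder tray with two brass fittings (435,152) and joystick ball (370,117). The purple look-alikes lie at (483,306) and (567,257), behind the feeder. In the top view the scale and the bowl are on the right (-y); the bin is left. Now I'll measure.

```bash
python3 - <<'E'
from h import *
for c in ['top','scene']:
    D=np.load(f'pics/{c}0.npz');p=D['p'];P=D['P'];hsv=cv2.cvtColor(p,cv2.COLOR_RGB2HSV)
    ok=D['d']>0
    print(c, 'top cam t', -np.array(camera_info(c)['R']).T@camera_info(c)['t'])
    def rep(n,m):
        m=m&ok
        nl,lab,st,ce=cv2.connectedComponentsWithStats(m.astype('uint8'))
        for i in np.argsort(-st[1:,4])[:3]+1:
            if st[i,4]<6: continue
            Q=P[lab==i]; print(n,st[i,4],ce[i].round(),'med',np.median(Q,0).round(4),'lo',np.percentile(Q,2,axis=0).round(3),'hi',np.percentile(Q,98,axis=0).round(3))
    H,S,V=hsv[...,0],hsv[...,1],hsv[...,2]
    g=(H>45)&(H<85)&(S>120); rep('green',g)
    rim=g&(P[...,2]>.040)&(P[...,2]<.056)
    Q=P[rim]
    if len(Q)>10:
        from scipy.optimize import least_squares
        r=least_squares(lambda a:np.hypot(Q[:,0]-a[0],Q[:,1]-a[1])-.051,[Q[:,0].mean(),Q[:,1].mean()],loss='soft_l1',f_scale=.003);print('rim',len(Q),r.x,Q[:,2].mean())
    rep('red',((H<6)|(H>174))&(S>150)&(V>60)); rep('blue',(H>100)&(H<125)&(S>130)); rep('orange',(H>8)&(H<17)&(S>170)&(V>120))
    rep('yellow',(H>22)&(H<32)&(S>170))
    pan=(np.abs(P[...,2]-.035)<.004)&(S<60); rep('pan',pan)
E
```

```text
top top cam t [0.50357927 0.01465442 1.38594627]
green 864 [442. 221.] med [ 0.4973 -0.3936  0.0099] lo [ 0.45  -0.435  0.   ] hi [ 0.544 -0.335  0.048]
green 778 [176. 108.] med [0.8832 0.4952 0.0469] lo [0.839 0.4   0.013] hi [0.938 0.599 0.065]
green 69 [140. 208.] med [0.5523 0.5981 0.0797] lo [0.526 0.588 0.015] hi [0.577 0.621 0.109]
rim 457 [0.82846881 0.3608807 ] 0.04663372429100102
red 272 [397. 105.] med [ 0.869  -0.2367  0.0599] lo [ 0.839 -0.348  0.024] hi [ 0.939 -0.149  0.066]
red 198 [327. 138.] med [ 0.7848 -0.0097  0.0237] lo [ 0.774 -0.057  0.015] hi [0.799 0.038 0.031]
red 69 [337. 231.] med [ 0.4715 -0.035   0.1284] lo [ 0.459 -0.048  0.074] hi [ 0.485 -0.023  0.133]
blue 804 [472. 105.] med [ 0.8834 -0.4967  0.0475] lo [ 0.839 -0.597  0.017] hi [ 0.939 -0.398  0.064]
blue 647 [247. 107.] med [0.8792 0.2616 0.049 ] lo [0.839 0.151 0.018] hi [0.938 0.348 0.065]
blue 303 [334. 207.] med [ 0.5488 -0.0297  0.0324] lo [ 0.519 -0.069  0.025] hi [0.581 0.01  0.056]
yellow 56 [299.  99.] med [0.9351 0.0957 0.0442] lo [0.841 0.042 0.029] hi [0.939 0.097 0.062]
yellow 40 [3
[... 1309 characters left out ...]
.] med [-0.6097  1.3865 -0.4596] lo [-0.701  1.321 -0.582] hi [-0.547  1.426 -0.357]
blue 1006 [314. 238.] med [ 0.6209 -0.0536  0.0462] lo [ 0.53  -0.075  0.011] hi [0.651 0.014 0.053]
orange 62 [175. 310.] med [ 0.5918 -0.3988  0.0092] lo [ 0.583 -0.417  0.005] hi [ 0.603 -0.378  0.014]
orange 60 [206. 306.] med [ 0.619  -0.3369  0.0093] lo [ 0.61  -0.357  0.005] hi [ 0.629 -0.318  0.014]
pan 1621 [267. 265.] med [ 0.6155 -0.1752  0.0343] lo [ 0.562 -0.226  0.031] hi [ 0.667 -0.122  0.038]
pan 140 [278. 207.] med [ 0.4803 -0.0723  0.0366] lo [ 0.442 -0.081  0.032] hi [ 0.52  -0.059  0.039]
pan 102 [ 40. 287.] med [ 0.3869 -0.6335  0.0355] lo [ 0.374 -0.677  0.031] hi [ 0.399 -0.594  0.039]
```

```bash
python3 - <<'E'
from h import *
from scipy.optimize import least_squares
for c in ['top','scene']:
    D=np.load(f'pics/{c}0.npz');p=D['p'];P=D['P'];H,S,V=[cv2.cvtColor(p,cv2.COLOR_RGB2HSV)[...,i] for i in range(3)]
    def near(x,y,r): return np.hypot(P[...,0]-x,P[...,1]-y)<r
    m=(H>45)&(H<85)&(S>100)&near(.5,-.39,.09)&(P[...,2]>.040)
    Q=P[m];r=least_squares(lambda a:np.hypot(Q[:,0]-a[0],Q[:,1]-a[1])-.051,[.5,-.39],loss='soft_l1',f_scale=.003);print(c,'rim',len(Q),r.x.round(4),np.abs(r.fun).mean())
    m=((H<6)|(H>174))&(S>120)&near(.473,-.036,.04)&(P[...,2]>.1);Q=P[m]
    r=least_squares(lambda a:np.linalg.norm(Q-a,axis=1)-.015,[.473,-.036,.117],loss='soft_l1',f_scale=.003);print('ball',len(Q),r.x.round(4))
    def rect(n,m):
        Q=P[m][:,:2].astype(np.float32)*1000; R=cv2.minAreaRect(Q);print(n,len(Q),np.round(R[0],1),np.round(R[1],1),round(R[2],1))
    # scale white + pan
    m=(S<70)&(np.abs(P[...,2]-.03)<.013)&near(.59,-.17,.11)&(P[...,1]<-.10)&(V>90); rect('scale',m)
    # console
    m=(np.abs(P[...,2]-.04)<.006)&near(.473,-.036,.062); rect('console',m)
    # tray yellow walls
    m=(P[...,2]>.14)&(P[...,2]<.19)&near(.605,-.03,.11); rect('tray',m)
    m=(H>100)&(H<130)&(S>90)&near(.522,-.143,.035); Q=P[m];print('tare',len(Q),np.median(Q,0).round(4),Q.max(0).round(3),Q.min(0).round(3))
E
```

```text
top rim 233 [ 0.4966 -0.3862] 0.0021097273489450114
ball 71 [ 0.4718 -0.0364  0.1174]
scale 1718 [ 583.6 -171.8] [184.5 119.9] 0.8
console 507 [479.2 -35.2] [103.8  79.4] 5.2
tray 834 [600.7 -24.2] [141.2  68.3] 89.9
tare 39 [ 0.5207 -0.1417  0.0442] [ 0.531 -0.132  0.049] [ 0.511 -0.153  0.032]
scene rim 472 [ 0.4999 -0.3902] 0.002221419927918017
ball 99 [ 0.4731 -0.0378  0.1164]
scale 2878 [ 586.4 -174.4] [186.8 119.8] 1.2
console 404 [473.7 -39.9] [89.3 81.2] 4.8
tray 1555 [607.8 -27.1] [ 62.7 142.8] 5.1
tare 78 [ 0.5245 -0.1464  0.0413] [ 0.534 -0.132  0.047] [ 0.497 -0.157  0.022]
```

```bash
cat > plan.py <<'E'
from h import *
def rows(p0,rpy0,wps,step=45,ang=8.0):
    """wps: list of (pos,yaw) tool pointing down; returns rows rounded, simulated from actual start"""
    p=np.array(p0)*1000;R=Ro.from_euler('xyz',rpy0,degrees=True);out=[]
    for q,yaw in wps:
        q=np.array(q)*1000.;Rt=Ro.from_euler('xyz',[180,0,yaw],degrees=True)
        n=int(max(1,np.ceil(np.linalg.norm(q-p)/step),np.ceil((R.inv()*Rt).magnitude()*57.3/ang)))
        a=p.copy()
        rot=(R.inv()*Rt).as_rotvec(degrees=True)/n
        for k in range(1,n+1):
            s=R.inv().apply(a+(q-a)*k/n-p).round(0);w=rot.round(1)
            out.append(np.r_[s,w]);p=p+R.apply(s);R=R*Ro.from_rotvec(w,degrees=True)
    return out
def show(wps,**k):
    o=monitor.get_obs();r=rows(o['tool_pos'],o['tool_rot'],wps,**k)
    print(len(r),'rows', np.round(o['tool_pos'],4),np.round(o['tool_rot'],2),np.round(o['force'],1))
    for i in range(0,len(r),10): print('['+', '.join('%g'%x for q in r[i:i+10] for x in q+0.)+']')
E
python3 - <<'E'
from plan import *
print(np.round(camera_info('wrist')['T_tool_cam'],3).tolist())
A=lambda a,r=.62,z=.25:[r*np.cos(np.radians(a)),r*np.sin(np.radians(a)),z]
show([(A(60),155),(A(45),145),(A(30),135),(A(15),125),(A(0),115),(A(-15),105),(A(-30),97),([.447,-.388,.25],90)])
E
```

```text
[[0.0, -0.965, -0.261, 0.07], [1.0, 0.0, 0.0, -0.001], [-0.0, -0.261, 0.965, -0.163], [0.0, 0.0, 0.0, 1.0]]
31 rows [0.1758 0.6258 0.2226] [179.99   0.   164.31] [-0.9  0.5 -0.1]
[-38, -12, -7, 0, 0, 2.3, -39, -11, -7, 0, 0, 2.3, -39, -9, -7, 0, 0, 2.3, -40, -8, -6, 0, 0, 2.3, -39, -9, 0, 0, 0, 2.5, -40, -7, 0, 0, 0, 2.5, -40, -5, 0, 0, 0, 2.5, -40, -4, 0, 0, 0, 2.5, -39, -12, 0, 0, 0, 2.5, -39, -11, 0, 0, 0, 2.5]
[-39, -8, 0, 0, 0, 2.5, -40, -7, 0, 0, 0, 2.5, -37, -16, 0, 0, 0, 2.5, -39, -14, 0, 0, 0, 2.5, -38, -12, 0, 0, 0, 2.5, -39, -11, 0, 0, 0, 2.5, -36, -19, 0, 0, 0, 2.5, -37, -17, 0, 0, 0, 2.5, -37, -15, 0, 0, 0, 2.5, -38, -14, 0, 0, 0, 2.5]
[-34, -22, 0, 0, 0, 2.5, -35, -20, 0, 0, 0, 2.5, -36, -19, 0, 0, 0, 2.5, -37, -17, 0, 0, 0, 2.5, -32, -25, 0, 0, 0, 2, -33, -23, 0, 0, 0, 2, -33, -23, 0, 0, 0, 2, -35, -21, 0, 0, 0, 2, -22, -33, 0, 0, 0, 2.4, -23, -32, 0, 0, 0, 2.4]
[-25, -31, 0, 0, 0, 2.4]
```

Emit:
servo_tool(commands=[-38, -12, -7, 0, 0, 2.3, -39, -11, -7, 0, 0, 2.3, -39, -9, -7, 0, 0, 2.3, -40, -8, -6, 0, 0, 2.3, -39, -9, 0, 0, 0, 2.5, -40, -7, 0, 0, 0, 2.5, -40, -5, 0, 0, 0, 2.5, -40, -4, 0, 0, 0, 2.5, -39, -12, 0, 0, 0, 2.5, -39, -11, 0, 0, 0, 2.5], jaw=36, newtons=25)

```text
time_s: 2.0
tool_pos: [0.4884, 0.3727, 0.2496]
tool_rot: [180.0, 0.0, 140.0]
force: [-1.1, 1.1, -0.2]
grip_width: 0.0358
```

Emit:
servo_tool(commands=[-39, -8, 0, 0, 0, 2.5, -40, -7, 0, 0, 0, 2.5, -37, -16, 0, 0, 0, 2.5, -39, -14, 0, 0, 0, 2.5, -38, -12, 0, 0, 0, 2.5, -39, -11, 0, 0, 0, 2.5, -36, -19, 0, 0, 0, 2.5, -37, -17, 0, 0, 0, 2.5, -37, -15, 0, 0, 0, 2.5, -38, -14, 0, 0, 0, 2.5])

```text
time_s: 3.0
tool_pos: [0.62, -0.0012, 0.2498]
tool_rot: [180.0, -0.0, 115.0]
force: [0.4, -0.1, -0.1]
grip_width: 0.0362
```

Emit:
servo_tool(commands=[-34, -22, 0, 0, 0, 2.5, -35, -20, 0, 0, 0, 2.5, -36, -19, 0, 0, 0, 2.5, -37, -17, 0, 0, 0, 2.5, -32, -25, 0, 0, 0, 2, -33, -23, 0, 0, 0, 2, -33, -23, 0, 0, 0, 2, -35, -21, 0, 0, 0, 2, -22, -33, 0, 0, 0, 2.4, -23, -32, 0, 0, 0, 2.4])

```text
time_s: 4.0
tool_pos: [0.4757, -0.363, 0.2495]
tool_rot: [-180.0, 0.0, 92.2]
force: [0.4, -0.1, 0.4]
grip_width: 0.0361
```

Emit:
servo_tool(commands=[-25, -31, 0, 0, 0, 2.2, 0, 0, 0, 0, 0, 0])

```text
time_s: 4.2
tool_pos: [0.4406, -0.3936, 0.2505]
tool_rot: [-179.9, 0.1, 89.5]
force: [-0.1, 0.1, 0.6]
grip_width: 0.036
```

```bash
python3 - <<'E'
from plan import *
from scipy.optimize import least_squares
o=monitor.get_obs();p,d=read_camera('wrist');save('w1',p);P=cloud('wrist',d,o)
H,S,V=[cv2.cvtColor(p,cv2.COLOR_RGB2HSV)[...,i] for i in range(3)]
m=(H>45)&(H<85)&(S>80)&(P[...,2]>.040)&(P[...,2]<.052)&(d>0)
Q=P[m];print(len(Q),Q.min(0),Q.max(0))
r=least_squares(lambda a:np.hypot(Q[:,0]-a[0],Q[:,1]-a[1])-a[2],[.5,-.39,.051],loss='soft_l1',f_scale=.003);print(r.x.round(4),np.median(Q[:,2]))
print(o['tool_pos'],o['tool_rot'])
E
```

```text
2122 [ 0.44276263 -0.4429561   0.04004099] [ 0.55067215 -0.33510445  0.04852289]
[ 0.4966 -0.3889  0.0505] 0.04544815326315457
[ 0.44064611 -0.39359047  0.25047255] [-1.79947898e+02  1.49999864e-01  8.94610989e+01]
```

View pics/w1.png

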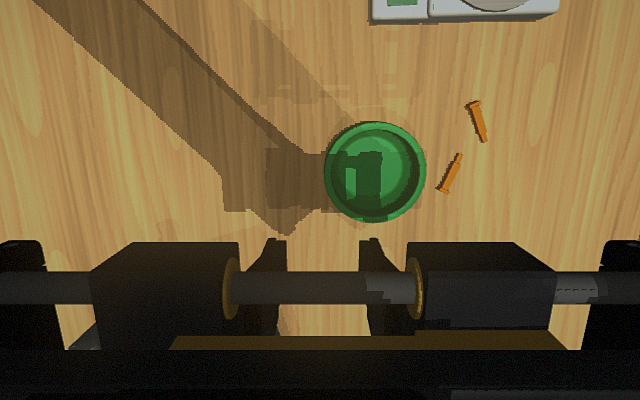

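The wrist view shows the green bowl at pixel (375,172) with the two orange anchors at (480,120) and (450,173). The bowl's centre is at (0.4966, -0.389). I'll pinch its near rim.

Emit:
servo_tool(commands=[2, 2, 45, 0, 0, 0.3, 2, 3, 45, 0, 0, 0.2, 0, 0, 45, 0, 0, 0, 0, 0, 45, 0, 0, 0, 1, 0, 30, 0, 0, 0, 0, 0, 20, 0, 0, 0, 0, 0, 0, 0, 0, 0, 0, 0, 0, 0, 0, 0])

```text
time_s: 5.05
tool_pos: [0.4528, -0.3823, 0.0198]
tool_rot: [180.0, -0.0, 89.7]
force: [0.8, -0.3, 0.6]
grip_width: 0.0358
```

Emit:
servo_tool(commands=[0, 0, 0, 0, 0, 0, 0, 0, 0, 0, 0, 0, 0, 0, 0, 0, 0, 0, 0, 0, 0, 0, 0, 0, 0, 0, 0, 0, 0, 0, 0, 0, 0, 0, 0, 0], jaw=0, newtons=25)

```text
time_s: 5.65
tool_pos: [0.4523, -0.3832, 0.0202]
tool_rot: [179.9, 0.0, 89.6]
force: [-0.8, -0.1, 5.3]
grip_width: 0.0077
```

Emit:
servo_tool(commands=[0, 0, -10, 0, 0, 0, 0, 0, -25, 0, 0, 0, 0, 0, -40, 0, 0, 0, 0, 0, -40, 0, 0, 0, 0, 0, -10, 0, 0, 0, 0, 0, 0, 0, 0, 0])

```text
time_s: 6.25
tool_pos: [0.453, -0.3833, 0.1464]
tool_rot: [179.8, 0.1, 89.6]
force: [1.1, 0.3, -1.9]
grip_width: 0.0076
```

```bash
python3 - <<'E'
from plan import *
o=monitor.get_obs();print(np.round(o['tool_pos'],4),np.round(o['tool_rot'],2),np.round(o['force'],2),o['grip_width'])
for c in ['wrist','scene']:
    p,d=read_camera(c);P=cloud(c,d,o)
    if c=='scene': save('s2',cv2.resize(p[150:350,100:400],None,fx=2.6,fy=2.6))
    else: save('w2',p)
    H,S,V=[cv2.cvtColor(p,cv2.COLOR_RGB2HSV)[...,i] for i in range(3)]
    m=(H>45)&(H<85)&(S>80)&(d>0)&(np.hypot(P[...,0]-.4966,P[...,1]+.389)<.07)&(P[...,2]>.07)
    Q=P[m];
    # rim plane: top by angle
    a=np.arctan2(Q[:,1]+.389,Q[:,0]-.4966);r=np.hypot(Q[:,1]+.389,Q[:,0]-.4966)
    for k in np.arange(-180,180,30):
        s=(np.abs(np.degrees(a)-k)<10)&(r>.046)&(r<.058)
        if s.sum()>3: print(c,k,s.sum(),np.percentile(Q[s,2],90).round(4))
E
```

```text
[ 0.453  -0.3833  0.1464] [1.7979e+02 7.0000e-02 8.9630e+01] [ 1.11  0.34 -1.9 ] 0.007551763998871403
wrist -30 1457 0.1721
wrist 0 1232 0.1649
wrist 30 2118 0.1709
wrist 60 1027 0.1717
wrist 90 553 0.1725
wrist 120 2624 0.2361
wrist 150 1043 0.2592
scene -60 41 0.17
scene -30 92 0.2175
scene 0 18 0.1845
scene 30 20 0.2207
scene 60 6 0.1695
scene 90 49 0.1693
scene 120 14 0.1701
```

View pics/s2.png

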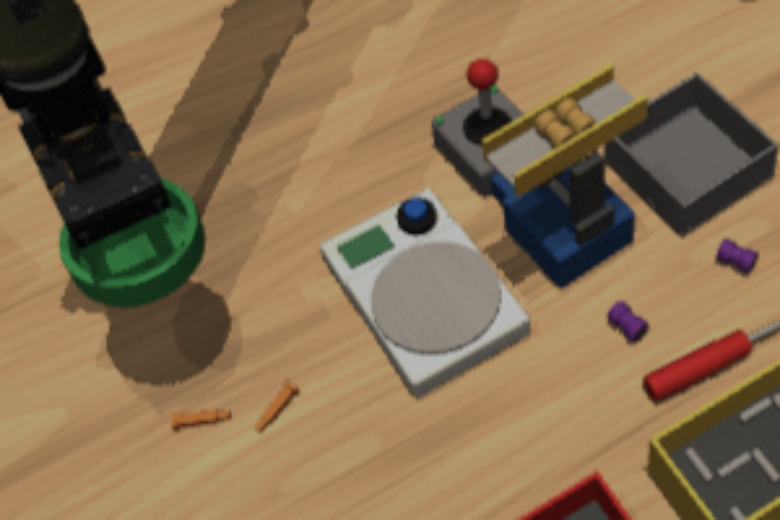

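```bash
python3 - <<'E'
from plan import *
from scipy.optimize import least_squares
o=monitor.get_obs();p,d=read_camera('wrist');P=cloud('wrist',d,o);print(np.round(o['tool_pos'],4))
save('w3',p)
H,S,V=[cv2.cvtColor(p,cv2.COLOR_RGB2HSV)[...,i] for i in range(3)]
m=(H>45)&(H<85)&(S>80)&(d>0)&(P[...,2]>.155)&(P[...,2]<.18)
m=cv2.erode(m.astype('uint8'),np.ones((3,3)))>0
Q=P[m];f=lambda a:np.hypot(Q[:,0]-a[0],Q[:,1]-a[1])-a[2]
r=least_squares(f,[.504,-.389,.051],loss='soft_l1',f_scale=.002);print(len(Q),r.x.round(4))
k=np.abs(r.fun)<.004;Q2=Q[k];A=np.c_[Q2[:,:2]-r.x[:2],np.ones(len(Q2))];print(np.linalg.lstsq(A,Q2[:,2],rcond=None)[0].round(4))
a=np.degrees(np.arctan2(Q2[:,1]-r.x[1],Q2[:,0]-r.x[0]))
for q in range(-180,180,30):
    s=np.abs(a-q)<12
    if s.sum()>5:print(q,s.sum(),np.median(Q2[s,2]).round(4),np.percentile(Q2[s,2],95).round(4))
E
```

```text
[ 0.4514 -0.3818  0.1432]
9203 [ 0.5003 -0.3794  0.0499]
[-0.0176  0.0343  0.1664]
-150 182 0.1686 0.1693
-60 10 0.165 0.1681
-30 1130 0.1665 0.1688
0 601 0.1658 0.1688
30 1125 0.1679 0.1692
60 922 0.1683 0.1694
90 908 0.1685 0.1695
120 1001 0.1684 0.1696
150 923 0.1683 0.1696
```

View pics/w3.png

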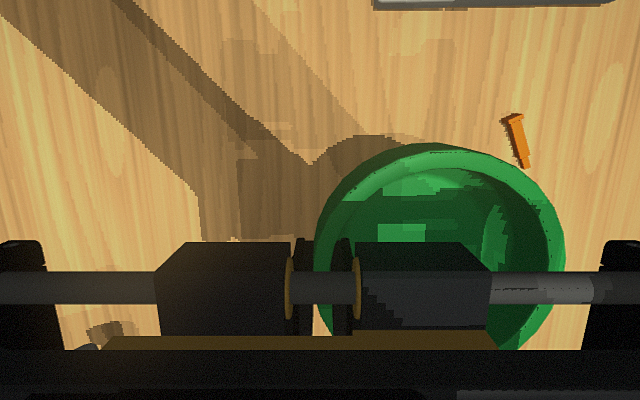

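The wrist view shows the bowl held level by its near wall, with its rim at about pixel (440,250). Its rim stands 26 mm above the TCP and its centre about 50 mm ahead of it. I'll carry it to the pan.

```bash
python3 - <<'E'
from plan import *
show([([.5635,-.1825,.145],100)],step=28)
E
```

```text
9 rows [ 0.451  -0.3816  0.1426] [-1.7985e+02 -1.2000e-01  8.9640e+01] [-0.4  0.6 -2.5]
[22, 12, 0, 0, 0, -1.2, 22, 13, -1, 0, 0, -1.2, 22, 13, 0, 0, 0, -1.2, 21, 14, 0, 0, 0, -1.2, 21, 14, 0, 0, 0, -1.2, 21, 15, -1, 0, 0, -1.2, 21, 15, 0, 0, 0, -1.2, 20, 15, 0, 0, 0, -1.2, 20, 16, 0, 0, 0, -1.2]
```

Emit:
servo_tool(commands=[22, 12, 0, 0, 0, -1.2, 22, 13, -1, 0, 0, -1.2, 22, 13, 0, 0, 0, -1.2, 21, 14, 0, 0, 0, -1.2, 21, 14, 0, 0, 0, -1.2, 21, 15, -1, 0, 0, -1.2, 21, 15, 0, 0, 0, -1.2, 20, 15, 0, 0, 0, -1.2, 20, 16, 0, 0, 0, -1.2, 0, 0, 0, 0, 0, 0])

```text
time_s: 7.4
tool_pos: [0.5667, -0.1773, 0.1461]
tool_rot: [179.9, -0.1, 100.9]
force: [-0.1, 0.9, -2.1]
grip_width: 0.0079
```

Emit:
servo_tool(commands=[0, 0, 20, 0, 0, 0, 0, 0, 20, 0, 0, 0, 0, 0, 10, 0, 0, 0, 0, 0, 0, 0, 0, 0, 0, 0, 0, 0, 0, 0, 0, 0, 0, 0, 0, 0])

```text
time_s: 8.0
tool_pos: [0.5648, -0.1837, 0.0977]
tool_rot: [179.9, 0.0, 100.4]
force: [0.1, 0.3, -0.6]
grip_width: 0.0079
```

```bash
python3 - <<'E'
from plan import *
from scipy.optimize import least_squares
o=monitor.get_obs();print(np.round(o['tool_pos'],4),np.round(o['tool_rot'],2))
for c in ['wrist','top','scene']:
    o=monitor.get_obs();p,d=read_camera(c);P=cloud(c,d,o)
    zt=o['tool_pos'][2]+.0257
    H,S,V=[cv2.cvtColor(p,cv2.COLOR_RGB2HSV)[...,i] for i in range(3)]
    m=(H>45)&(H<85)&(S>80)&(d>0)&(np.abs(P[...,2]-zt)<.005)&(np.hypot(P[...,0]-.612,P[...,1]+.173)<.09)
    Q=P[m];f=lambda a:np.hypot(Q[:,0]-a[0],Q[:,1]-a[1])-.051
    r=least_squares(f,[.612,-.173],loss='soft_l1',f_scale=.002);print(c,len(Q),r.x.round(4),np.round(np.median(Q[:,2])-o['tool_pos'][2],4))
    if c!='top':save('p3'+c,p)
print(np.round(o['tool_pos'],4),np.round(o['force'],2))
E
```

```text
[ 0.5648 -0.1837  0.0977] [1.799e+02 4.000e-02 1.004e+02]
wrist 9151 [ 0.6129 -0.1732] 0.0251
top 80 [ 0.6133 -0.1708] 0.0255
scene 311 [ 0.616  -0.1742] 0.0237
[ 0.5647 -0.1836  0.0976] [ 0.56 -0.24 -1.36]
```

View pics/p3scene.png

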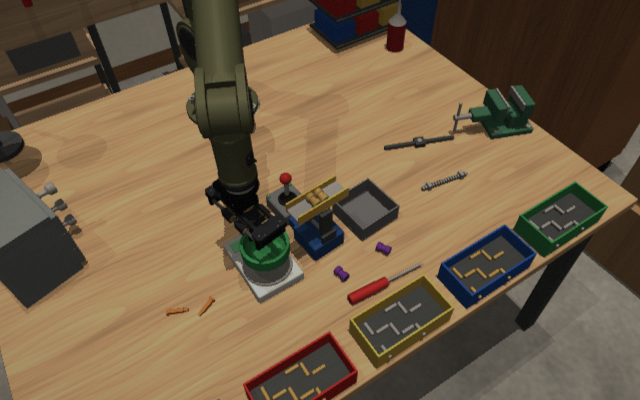

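View pics/p3wrist.png

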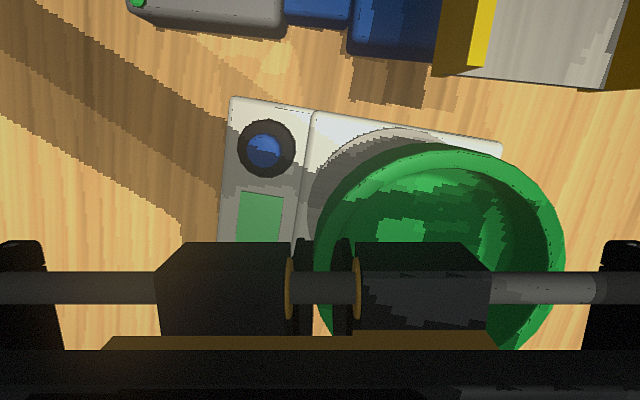

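The scene shows the bowl at (265,250) above the pan, and the wrist view agrees, with the bowl centred at (0.613, -0.173). I'll lower it onto the pan.

Emit:
servo_tool(commands=[0, 0, 12, 0, 0, 0, 0, 0, 12, 0, 0, 0, 0, 0, 10, 0, 0, 0, 0, 0, 5, 0, 0, 0, 0, 0, 2, 0, 0, 0, 0, 0, 1, 0, 0, 0, 0, 0, 0, 0, 0, 0, 0, 0, 0, 0, 0, 0])

```text
time_s: 8.95
tool_pos: [0.5636, -0.1832, 0.0552]
tool_rot: [-180.0, -0.1, 100.4]
force: [-3.4, 1.2, 5.5]
grip_width: 0.008
```

Emit:
servo_tool(commands=[0, 0, 1, 0, 0, 0, 0, 0, 0, 0, 0, 0, 0, 0, 0, 0, 0, 0])

```text
time_s: 9.25
tool_pos: [0.5636, -0.1833, 0.0551]
tool_rot: [-180.0, -0.1, 100.4]
force: [-7.2, 2.4, 10.8]
grip_width: 0.0075
```

Contact with the pan. I'll open the jaws a little.

Emit:
servo_tool(commands=[0, 0, -1, 0, 0, 0, 0, 0, 0, 0, 0, 0, 0, 0, 0, 0, 0, 0, 0, 0, 0, 0, 0, 0, 0, 0, 0, 0, 0, 0], jaw=30)

```text
time_s: 9.75
tool_pos: [0.564, -0.1833, 0.0543]
tool_rot: [-180.0, 0.0, 100.4]
force: [0.4, 0.1, -1.4]
grip_width: 0.0294
```

Emit:
servo_tool(commands=[0, 0, -15, 0, 0, 0, 0, 0, -30, 0, 0, 0, 0, 0, -40, 0, 0, 0, 0, 0, -35, 0, 0, 0, 0, 0, 0, 0, 0, 0, 0, 0, 0, 0, 0, 0])

```text
time_s: 10.35
tool_pos: [0.5647, -0.1835, 0.1763]
tool_rot: [179.8, 0.0, 100.4]
force: [-0.1, 0.2, 0.1]
grip_width: 0.0301
```

```bash
python3 - <<'E'
from plan import *
from scipy.optimize import least_squares
for c in ['wrist','top','scene']:
    o=monitor.get_obs();p,d=read_camera(c);P=cloud(c,d,o)
    H,S,V=[cv2.cvtColor(p,cv2.COLOR_RGB2HSV)[...,i] for i in range(3)]
    m=(H>45)&(H<85)&(S>80)&(d>0)&(np.abs(P[...,2]-.080)<.005)&(np.hypot(P[...,0]-.612,P[...,1]+.173)<.09)
    Q=P[m];f=lambda a:np.hypot(Q[:,0]-a[0],Q[:,1]-a[1])-.051
    r=least_squares(f,[.612,-.173],loss='soft_l1',f_scale=.002);print(c,len(Q),r.x.round(4),np.median(Q[:,2]).round(4))
    k=np.abs(r.fun)<.004;Q2=Q[k];print(np.linalg.lstsq(np.c_[Q2[:,:2]-r.x[:2],np.ones(len(Q2))],Q2[:,2],rcond=None)[0].round(4))
    save('q4'+c,p)
    if c=='wrist':
        m=(H>100)&(H<130)&(S>90)&(np.hypot(P[...,0]-.522,P[...,1]+.143)<.03)&(P[...,2]>.04);Q=P[m];print('tare',len(Q),np.median(Q,0).round(4),Q.max(0).round(4),Q.min(0).round(4))
show([([.521,-.144,.09],80)],step=30)
E
```

```text
wrist 3580 [ 0.6123 -0.1723] 0.0804
[-0.0037  0.0035  0.0802]
tare 732 [ 0.5247 -0.1491  0.0452] [ 0.5457 -0.134   0.2928] [ 0.5064 -0.1699  0.042 ]
top 121 [ 0.6123 -0.1705] 0.0803
[-0.0126  0.0031  0.0802]
scene 462 [ 0.6153 -0.1743] 0.0786
[0.0022 0.0011 0.0788]
4 rows [ 0.5632 -0.183   0.1734] [-1.7989e+02 -5.0000e-02  1.0042e+02] [-0.4  1.  -0.9]
[11, -9, 21, 0, 0, 5.1, 11, -9, 21, 0, 0, 5.1, 10, -11, 21, 0, 0, 5.1, 9, -11, 21, 0, 0, 5.1]
```

View pics/q4wrist.png

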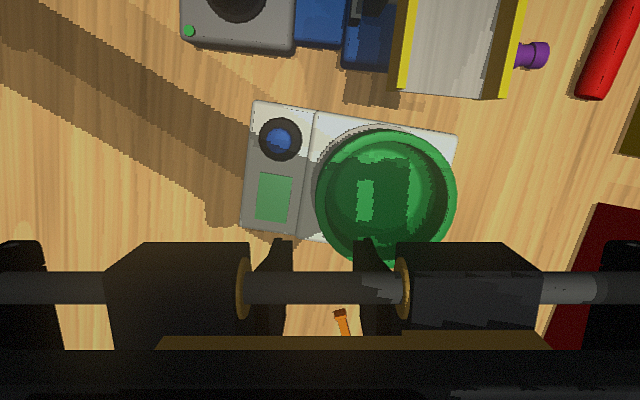

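The bowl stands level and centred on the pan (wrist view, pixel (385,195)), and the blue button is at (278,140). Next I'll fix the button's position.

```bash
python3 - <<'E'
from plan import *
o=monitor.get_obs();p,d=read_camera('wrist');P=cloud('wrist',d,o)
H,S,V=[cv2.cvtColor(p,cv2.COLOR_RGB2HSV)[...,i] for i in range(3)]
m=(H>100)&(H<130)&(S>90)&(np.hypot(P[...,0]-.522,P[...,1]+.143)<.03)&(np.abs(P[...,2]-.044)<.003)
m=cv2.morphologyEx(m.astype('uint8'),cv2.MORPH_OPEN,np.ones((3,3)))>0
Q=P[m];v,u=np.nonzero(m);print(len(Q),u.mean(),v.mean(),Q.mean(0).round(4),((Q.max(0)+Q.min(0))/2).round(4),np.ptp(Q,axis=0).round(3))
show([([.522,-.143,.09],80)],step=30)
E
```

```text
400 281.2475 140.58 [ 0.5215 -0.143   0.0445] [ 0.5209 -0.1443  0.0444] [0.02  0.02  0.005]
4 rows [ 0.5631 -0.183   0.1733] [-1.7987e+02 -5.0000e-02  1.0041e+02] [-0.1  0.2 -1.1]
[12, -8, 21, 0, 0, 5.1, 11, -9, 21, 0, 0, 5.1, 10, -11, 21, 0, 0, 5.1, 9, -11, 20, 0, 0, 5.1]
```

Emit:
servo_tool(commands=[12, -8, 10, 0, 0, 5.1, 11, -10, 15, 0, 0, 5.1, 10, -11, 25, 0, 0, 5.1, 9, -12, 33, 0, 0, 5.1, 0, 0, 0, 0, 0, 0, 0, 0, 0, 0, 0, 0, 0, 0, 0, 0, 0, 0, 0, 0, 0, 0, 0, 0], jaw=0)

```text
time_s: 11.35
tool_pos: [0.5224, -0.144, 0.0932]
tool_rot: [179.8, 0.0, 80.0]
force: [0.3, -0.2, -0.2]
grip_width: 0.0003
```

Emit:
servo_tool(commands=[0, 0, 20, 0, 0, 0, 0, 0, 16, 0, 0, 0, 0, 0, 5, 0, 0, 0, 0, 0, 5, 0, 0, 0, 0, 0, 3, 0, 0, 0, 0, 0, 2, 0, 0, 0, 0, 0, 0, 0, 0, 0, 0, 0, 0, 0, 0, 0, 0, 0, 0, 0, 0, 0])

```text
time_s: 12.25
tool_pos: [0.5214, -0.1434, 0.0412]
tool_rot: [179.9, 0.0, 80.0]
force: [0.2, -0.9, 3.0]
grip_width: 0.0007
```

Emit:
servo_tool(commands=[0, 0, 2, 0, 0, 0, 0, 0, 2, 0, 0, 0, 0, 0, 1, 0, 0, 0, 0, 0, 0, 0, 0, 0, 0, 0, 0, 0, 0, 0, 0, 0, 0, 0, 0, 0])

```text
time_s: 12.85
tool_pos: [0.5215, -0.1434, 0.0381]
tool_rot: [179.9, -0.1, 80.0]
force: [-5.1, 0.2, 20.6]
grip_width: 0.0005
```

The button bottomed out (TCP at 0.038 m, over 20 N). I'll retract and turn towards the stick.

Emit:
servo_tool(commands=[0, 0, -10, 0, 0, 0, 0, 0, -30, 0, 0, 0, 0, 0, -40, 0, 0, 0, 0, 0, -40, 0, 0, 0, 0, 0, -35, 0, 0, 0, 0, 0, 0, 0, 0, 0], jaw=0)

```text
time_s: 13.45
tool_pos: [0.5234, -0.1433, 0.1952]
tool_rot: [179.5, -0.1, 80.0]
force: [0.2, 0.2, -0.3]
grip_width: 0.0004
```

```bash
python3 - <<'E'
from plan import *
show([([.4725,-.037,.19],5)],step=30)
E
```

```text
10 rows [ 0.5234 -0.1433  0.1952] [ 1.7954e+02 -1.0000e-01  8.0030e+01] [ 0.2  0.2 -0.3]
[10, -7, 0, 0, 0, 7.5, 8, -8, 1, 0, 0, 7.5, 8, -9, 0, 0, 0, 7.5, 6, -10, 1, 0, 0, 7.5, 5, -11, 0, 0, 0, 7.5, 3, -11, 1, 0, 0, 7.5, 2, -12, 0, 0, 0, 7.5, 1, -11, 1, 0, 0, 7.5, -2, -12, 0, 0, 0, 7.5, -2, -12, 1, 0, 0, 7.5]
```

Emit:
servo_tool(commands=[10, -7, 0, 0, 0, 7.5, 8, -8, 1, 0, 0, 7.5, 8, -9, 0, 0, 0, 7.5, 6, -10, 1, 0, 0, 7.5, 5, -11, 0, 0, 0, 7.5, 3, -11, 1, 0, 0, 7.5, 2, -12, 0, 0, 0, 7.5, 1, -11, 1, 0, 0, 7.5, -2, -12, 0, 0, 0, 7.5, -2, -12, 1, 0, 0, 7.5], jaw=46)

```text
time_s: 14.45
tool_pos: [0.4687, -0.0355, 0.1842]
tool_rot: [-180.0, 0.1, 4.7]
force: [0.2, -0.4, 0.3]
grip_width: 0.0457
```

Emit:
servo_tool(commands=[0, 0, 0, 0, 0, 0, 0, 0, 0, 0, 0, 0, 0, 0, 0, 0, 0, 0, 0, 0, 0, 0, 0, 0])

```text
time_s: 14.85
tool_pos: [0.4701, -0.0369, 0.1854]
tool_rot: [180.0, 0.0, 5.0]
force: [-0.2, 0.5, 0.1]
grip_width: 0.0463
```

```bash
python3 - <<'E'
from plan import *
from scipy.optimize import least_squares
o=monitor.get_obs();print(np.round(o['tool_pos'],4),np.round(o['tool_rot'],2),o['grip_width'])
for c in ['wrist','scene','top']:
    p,d=read_camera(c);P=cloud(c,d,o);save('r5'+c,p)
    H,S,V=[cv2.cvtColor(p,cv2.COLOR_RGB2HSV)[...,i] for i in range(3)]
    m=((H<6)|(H>174))&(S>120)&(np.hypot(P[...,0]-.473,P[...,1]+.037)<.03)&(P[...,2]>.1)&(P[...,2]<.14);Q=P[m]
    if len(Q)>10:
        r=least_squares(lambda a:np.linalg.norm(Q-a,axis=1)-.015,[.473,-.036,.117],loss='soft_l1',f_scale=.003);print(c,'ball',len(Q),r.x.round(4))
E
```

```text
[ 0.4701 -0.0369  0.1854] [1.7999e+02 1.0000e-02 5.0300e+00] 0.04634925089127203
wrist ball 1213 [ 0.4721 -0.0379  0.1176]
scene ball 95 [ 0.4734 -0.0393  0.1161]
```

View pics/r5scene.png

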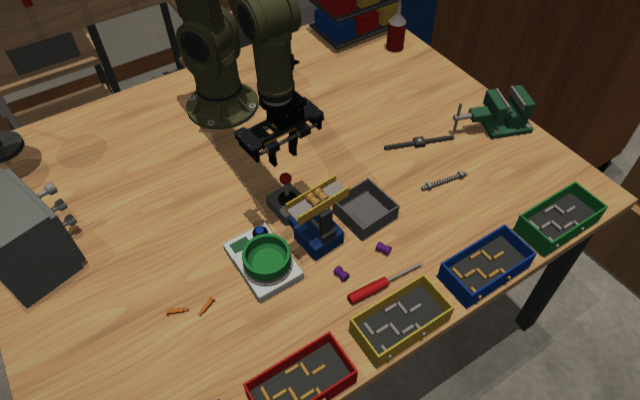

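View pics/r5wrist.png

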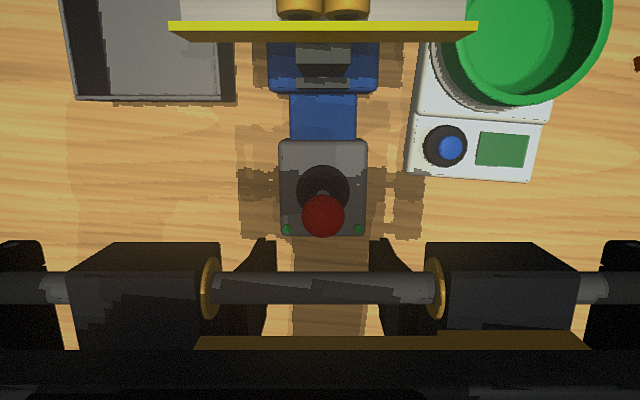

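The wrist view shows the ball at (323,215) between the open fingers; the fittings are still in the tray and the bowl is on the scale. I'll descend around the ball.

Emit:
servo_tool(commands=[2, 1, 30, 0, 0, 0, 0, 0, 30, 0, 0, 0, 0, 0, 20, 0, 0, 0, 0, 0, 0, 0, 0, 0, 0, 0, 0, 0, 0, 0])

```text
time_s: 15.5
tool_pos: [0.4723, -0.0373, 0.106]
tool_rot: [180.0, -0.0, 5.0]
force: [0.9, 0.4, 0.3]
grip_width: 0.046
```

Emit:
servo_tool(commands=[0, 0, 0, 0, 0, 0, 0, 0, 0, 0, 0, 0, 0, 0, 0, 0, 0, 0], jaw=35)

```text
time_s: 15.8
tool_pos: [0.4727, -0.0371, 0.1065]
tool_rot: [-180.0, -0.1, 5.0]
force: [-0.1, 1.0, 1.0]
grip_width: 0.0364
```

Emit:
servo_tool(commands=[0, 5, 0, 0, 0, 0, 0, 8, 1, 0, 0, 0, 0, 8, 1, 0, 0, 0, 0, 7, 1, 0, 0, 0, 0, 3, 1, 0, 0, 0, 0, 0, 0, 0, 0, 0, 0, 0, 0, 0, 0, 0, 0, 0, 0, 0, 0, 0, 0, 0, 0, 0, 0, 0, 0, 0, 0, 0, 0, 0])

```text
time_s: 16.8
tool_pos: [0.4748, -0.0675, 0.1016]
tool_rot: [-180.0, -0.0, 5.1]
force: [-0.2, 4.3, 3.3]
grip_width: 0.0353
```

```bash
python3 - <<'E'
from plan import *
from scipy.optimize import least_squares
o=monitor.get_obs();print(np.round(o['tool_pos'],4),np.round(o['force'],2),o['grip_width'])
for c in ['wrist','scene']:
    p,d=read_camera(c);P=cloud(c,d,o);save('t6'+c,p)
    H,S,V=[cv2.cvtColor(p,cv2.COLOR_RGB2HSV)[...,i] for i in range(3)]
    m=((H<6)|(H>174))&(S>120)&(np.hypot(P[...,0]-.473,P[...,1]+.06)<.05)&(P[...,2]>.09)&(P[...,2]<.14);Q=P[m]
    if len(Q)>10:
        r=least_squares(lambda a:np.linalg.norm(Q-a,axis=1)-.015,[.473,-.065,.112],loss='soft_l1',f_scale=.003);print(c,'ball',len(Q),r.x.round(4))
E
```

```text
[ 0.4748 -0.0675  0.1016] [-0.17  4.3   3.31] 0.03527840186004784
wrist ball 1665 [ 0.4742 -0.0649  0.1124]
scene ball 113 [ 0.4753 -0.0663  0.111 ]
```

View pics/t6scene.png

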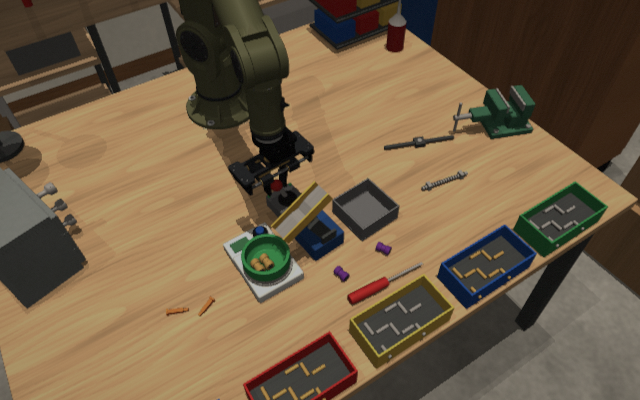

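View pics/t6wrist.png

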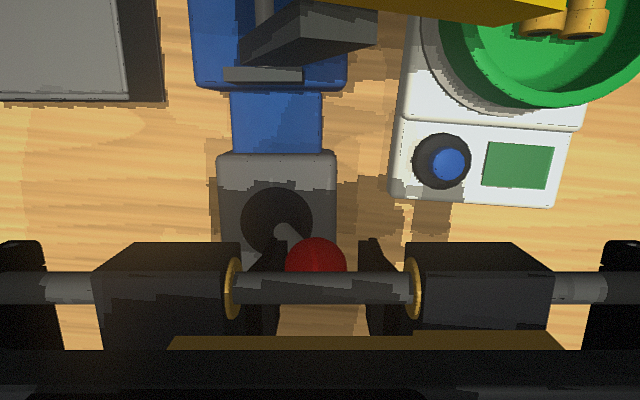

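Both fittings lie in the bowl (scene, (263,264)), and the ball has moved 27 mm, which is about 0.385 rad. I'll hold on a little, then return the stick smoothly.

Emit:
servo_tool(commands=[0, 0, 0, 0, 0, 0, 0, 0, 0, 0, 0, 0, 0, 0, 0, 0, 0, 0, 0, 0, 0, 0, 0, 0, 0, 0, 0, 0, 0, 0, 0, 0, 0, 0, 0, 0, 0, 0, 0, 0, 0, 0, 0, 0, 0, 0, 0, 0, 0, 0, 0, 0, 0, 0, 0, 0, 0, 0, 0, 0])

```text
time_s: 17.9
tool_pos: [0.4747, -0.068, 0.1015]
tool_rot: [-180.0, 0.0, 5.0]
force: [0.2, 4.8, 3.2]
grip_width: 0.0355
```

Emit:
servo_tool(commands=[0, -5, 0, 0, 0, 0, 0, -6, -1, 0, 0, 0, 0, -6, -1, 0, 0, 0, 0, -6, -1, 0, 0, 0, 0, -6, -1, 0, 0, 0, 0, -2, 0, 0, 0, 0, 0, 0, 0, 0, 0, 0, 0, 0, 0, 0, 0, 0])

```text
time_s: 18.7
tool_pos: [0.4721, -0.0375, 0.1056]
tool_rot: [180.0, -0.0, 5.0]
force: [-0.5, 1.1, 0.6]
grip_width: 0.0352
```

Emit:
servo_tool(commands=[0, 0, 0, 0, 0, 0, 0, 0, 0, 0, 0, 0, 0, 0, 0, 0, 0, 0], jaw=46)

```text
time_s: 19.0
tool_pos: [0.4721, -0.0373, 0.1055]
tool_rot: [180.0, -0.0, 5.0]
force: [0.0, 0.4, 0.3]
grip_width: 0.0451
```

Emit:
servo_tool(commands=[0, 0, -15, 0, 0, 0, 0, 0, -30, 0, 0, 0, 0, 0, -40, 0, 0, 0, 0, 0, -40, 0, 0, 0, 0, 0, 0, 0, 0, 0, 0, 0, 0, 0, 0, 0, 0, 0, 0, 0, 0, 0])

```text
time_s: 19.7
tool_pos: [0.4713, -0.0371, 0.2294]
tool_rot: [-180.0, 0.1, 5.0]
force: [0.1, -0.1, -0.2]
grip_width: 0.0463
```

```bash
python3 - <<'E'
from plan import *
from scipy.optimize import least_squares
o=monitor.get_obs();print(o['time_s'],np.round(o['tool_pos'],4),np.round(o['force'],2),o['grip_width'])
for c in ['wrist','scene']:
    p,d=read_camera(c);P=cloud(c,d,o);save('u7'+c,p)
    H,S,V=[cv2.cvtColor(p,cv2.COLOR_RGB2HSV)[...,i] for i in range(3)]
    m=((H<6)|(H>174))&(S>120)&(np.hypot(P[...,0]-.473,P[...,1]+.04)<.05)&(P[...,2]>.09)&(P[...,2]<.14);Q=P[m]
    if len(Q)>10:
        r=least_squares(lambda a:np.linalg.norm(Q-a,axis=1)-.015,[.473,-.04,.112],loss='soft_l1',f_scale=.003);print(c,'ball',len(Q),r.x.round(4))
    m=(H>45)&(H<85)&(S>80)&(d>0)&(np.abs(P[...,2]-.080)<.005)&(np.hypot(P[...,0]-.612,P[...,1]+.173)<.09)
    Q=P[m];r=least_squares(lambda a:np.hypot(Q[:,0]-a[0],Q[:,1]-a[1])-.051,[.612,-.173],loss='soft_l1',f_scale=.002);print(c,'bowl',r.x.round(4),np.median(Q[:,2]).round(4))
    if c=='scene': save('u7sc',cv2.resize(p[150:330,160:400],None,fx=3.3,fy=3.3,interpolation=cv2.INTER_CUBIC))
E
```

```text
19.7 [ 0.4713 -0.0371  0.2294] [ 0.14 -0.11 -0.17] 0.04630997936274103
wrist ball 709 [ 0.472  -0.038   0.1176]
wrist bowl [ 0.6127 -0.1732] 0.0803
scene ball 97 [ 0.4732 -0.0385  0.1163]
scene bowl [ 0.6155 -0.1759] 0.0789
```

View pics/u7sc.png

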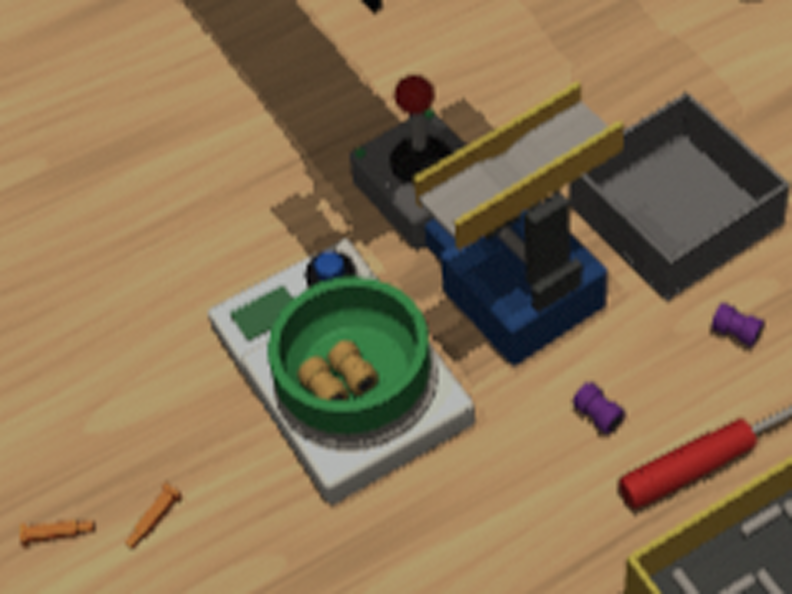

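The crop shows both fittings in the bowl at (337,370), the stick upright at (414,95), the tray level and the anchors where they were. I'll hand in.

```bash
python3 - <<'E'
from h import *
print(env.sign_off())
E
```

```text
the job is handed in; nothing more can be done
None
```

I handed the job in at about 20 s of the 64 s allowed; it reports no verdict, so what follows rests on my own last checks.

- **Bowl:** I set it on the pan and let go. It was level, and its centre measured within about 3 mm of the pan's, both then and again at the end. The scene camera consistently read about 3 mm off the wrist camera, which is within calibration.
- **Tare button:** I pressed it right down. The first push reached only about 3 mm, so I pressed further, to a tip height of 38 mm at about 20 N.
- **Joystick:** I tilted it to about 0.385 rad towards the scale and held it there for over 1.5 s, then brought it back and backed off. The ball ended up where it had started, so the stick is upright.
- **Fittings and bystanders:** Both brass fittings lie in the bowl. The anchors looked unmoved in the last picture. I did not re-measure the tap handle or the rod, but the arm stayed clear of them.

One check disagreed. The wrist pose I read for the first look at the bowl was about 6 mm off, because the arm was still settling. I measured the bowl again once it was in the gripper, before placing it.

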